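# Hang the socket caddy on the spring-balanced swing arm

## Robot

A 7-joint arm with a two-finger parallel gripper is mounted at the origin on the work surface. World frame = base frame: x ahead of the robot, y to its left, z up, the work surface at z = 0. Lengths are in m, angles in rad, forces in N, time in s.
With the tool pointing down it reaches from about 0.425 to 0.925 m from the base axis. Payload 6.8 kg.
Tool frame: the origin (TCP) lies midway between the tips of the shut fingers; the grasp point (between the pads) lies r.grasp_offset behind it (r.grasp_offset is the distance from the TCP to the grasp point, in m); z points along the fingers, y is the direction in which the jaws open and shut (so a half turn about z gives the same grasp; the last joint's range is limited). The gripper opens to 85 mm and grips with 20 to 120 N. Pads are 22 mm wide; open, the fingers measure 114 mm over their backs; the gripper's body (76 mm by 85 mm) begins 54 mm behind the grasp point. The pads swing forward as they close: fully open they stand 13 mm farther back than shut.
Start: joints at [-1.267, 0.477, 0.022, 1.555, -0.011, 1.109, -0.083], TCP at [0.27, 0.619, 0.231] pointing down, gripper open.
Joint ranges: [-2.96, 2.96], [-0.34, 2.1], [-1.41, 1.46], [0.24, 2.44], [-1.37, 4.51], [0.17, 1.92], [-2.96, 2.96]. Speed limits (rad/s): [2.39, 2.39, 3.14, 3.14, 3.14, 3.14, 3.14].

## Interface

Orientations are given as a rotation vector (axis times angle).
In Python, from bench import r gives the robot as it stands. The module is installed in compiled form; this text tells all that it offers.
- The arm moves only by the tool send_rows, never from a script. Its argument "moves" is one flat list of numbers, 4 for each row, row after row: the shift along the tool's x, y, z in mm, then the turn about the tool's z in degrees. A call has 1 to 8 rows; each row is the pose to reach, as a shift and turn from the pose commanded when the call began, along the tool's axes at that moment; what a row does not reach only later rows make up. A row lasts 1/8 s, in which the tool goes at most 62.5 mm and 10.7 degrees, less where a joint would pass 70% of its speed; a pose out of reach is approached as far as the arm can. A call with a gripper value outside its range is refused whole. "hand" is the closure, from 0 (fully open) to 1 (shut), set as the call begins (left out, the last holds). The fingers move at their own pace and stop on an object; "newtons" is the grip in N (left out, the last holds). Time passes only in rows, so rows that repeat a pose let the fingers close. It gives the time, the measured TCP pose, the force and the opening at its end, in the units of the state.
- r.get_obs(): the state, without advancing time (a new reading comes with each control period).
- r.grab_frame(name): name is "side" or "top"; returns a dict with "img" (384x512x3 uint8, red, green, blue), "mtx" (3x3 intrinsics, pixels), "world_to_cam" (4x4, takes a point from world to camera coordinates). Camera axes: x right, y up, looking along -z (the intrinsics and any distortion apply to the point x, -y, -z); pixel columns grow to the right and rows downward; lengths in m; the calibration is good to about 2 mm. A picture is of the moment at which its call begins. There is no depth.
- r.hand_in(): hands the job in, once; it reports no verdict.
The state is a dict: "clock": time; "joints": joint angles; "qvel": joint speeds; "tau": joint torques, N m; "tcp_pos": TCP position; "orientation": TCP orientation; "contact_force": force on the tool from outside, world axes, zero at the start; "moment": the same for the moment, N m; "grip_width": finger opening in m.
Only numpy, scipy, OpenCV 4.12 (cv2) and the standard library are available. Lean on these libraries where they do the work, as an engineer would, in place of code of your own. Each camera call takes 0.05 s, during which the arm holds its last target.

## Task

Clear the bench by hanging the blue socket caddy in the yellow fork of the spring-balanced swing arm: mast between the prongs, collar resting on them behind the upturned tips. The arm sinks gently under the weight, so keep hold and go down with it, letting go only once it has stopped and carries the whole caddy, so that it neither drops nor springs up. Leave the caddy hanging still and upright, and do not disturb the other things on the bench.

Things in the scene. Friction and masses are not known exactly. Their poses are not given: they have to be found in the camera images.
- caddy_grip (a point): Centre of the caddy's grip, where to take it: an upright black round handle, 28 mm in diameter, 60 mm tall, at the caddy's top. This point is half-way up the grip, 156 mm above the caddy's underside, 38 mm above its collar's underside. z up; the caddy is round, so yaw does not matter.
- caddy: Socket caddy, loose on the bench: round blue tray, 120 mm in diameter, 32 mm high, with fixed steel sockets; central mast 14 mm in diameter; steel collar 54 mm in diameter, 8 mm thick, underside 118 mm up; black grip above it to 186 mm. Origin: centre of the underside, z up. 0.5 to 0.72 kg.
- caddy_collar (a point): Point on the caddy's axis at the underside of its collar, 118 mm above the caddy's underside; z up.
- fork_seat (a point): Middle of the seat of the yellow fork at the swing arm's end, level with its prongs' tops: the collar's underside centre rests here. z up (the fork stays level), x along the prongs out of their open end. Prongs 10 mm thick, 14 mm wide, 28 mm apart; the gap's closed end is 14 mm behind (-x). 246 mm above the bench when empty; nothing stands above the prongs within 100 mm except their tips.
- lift (a joint): Sinking of the red arm, rad: 0 = up, empty; grows as it sinks, about 260 mm at the fork per rad. Linear spring, some 80 N/m at the fork (12 mm per newton), no latch: the caddy settles 50 to 90 mm lower, by its mass. Lightly damped: let go too early it drops and bobs, pushed too deep it springs up. Stop at 0.6.
- swing (a joint): Swing of the whole red arm about its upright post, rad, counter-clockwise from above positive, lightly braked (about 0.12 N m of friction). It starts anywhere in -0.2..0.2 and may stay wherever it is. The post (38 mm thick, top 204 mm up, on a 150 mm square base plate) is fixed, about 385 mm behind the fork seat (-x); two pairs of red links join it to the fork.
- can: Green can, 66 mm in diameter, 110 mm tall, loose bystander; origin at the centre of its underside.
- jar: Amber jar with a black lid, 72 mm in diameter, 100 mm tall, loose bystander; origin at the centre of its underside.
- wrench: Steel wrench, 190 mm long, lying on the bench, loose bystander; origin at its underside.
- fork_tips (a point): Midway between the upturned tips of the prongs, level with their tops, at the fork's open end. Tips 8 mm high, from 30 to 38 mm ahead (+x) of the seat; this point is 34 mm ahead of it and 8 mm above. Same axes as the seat. The mast goes in here with the collar above the tips, then is lowered.

How it is judged:
On the way, in this order (a step that is already met when the one before it is completed fails the run):
1. the caddy is lifted clear of the bench (underside over 60 mm up) while the swing arm is still empty (height (world z) of caddy above 0.06 m and value of joint lift below 0.06 rad), for 0.1 s.
2. the collar sits in the fork (within 14 mm of the seat sideways, 6 mm in height), the arm has sunk at least 0.15 rad and has come to rest (under 0.08 rad/s), with the caddy still held, for 0.2 s (horizontal distance between caddy_collar and fork_seat below 0.014 m and z of caddy_collar in the frame of fork_seat between -0.006 and 0.006 m and value of joint lift above 0.15 rad and velocity of joint lift between -0.08 and 0.08 rad/s and contact force between the fingers and caddy above 0.5 N), for 0.2 s.
At the end, for the whole second after the job is handed in: The caddy hangs in the fork, released: collar within 14 mm of the seat sideways and 6 mm in height, within 0.12 rad of upright, clear of the bench by over 15 mm, the arm sunk 0.15 to 0.5 rad under it and at rest (caddy under 0.04 m/s, arm under 0.1 rad/s) (horizontal distance between caddy_collar and fork_seat below 0.014 m and z of caddy_collar in the frame of fork_seat between -0.006 and 0.006 m and angle between caddy's own z axis and vertical below 0.12 rad and value of joint lift between 0.15 and 0.5 rad and height (world z) of caddy above 0.015 m and linear speed of caddy below 0.04 m/s and velocity of joint lift between -0.1 and 0.1 rad/s); the robot touches nothing.
It fails at once if the arm drops or springs up: faster than 0.7 rad/s (0.18 m/s at the fork) (velocity of joint lift above 0.7 rad/s or velocity of joint lift below -0.7 rad/s).
It fails at once if the caddy is let go in the fork before the arm has settled: the arm then drops or springs up faster than 0.45 rad/s (0.12 m/s at the fork) ((velocity of joint lift above 0.45 rad/s or velocity of joint lift below -0.45 rad/s) and distance between caddy_collar and fork_seat below 0.03 m and contact force between the fingers and caddy below 0.05 N).
It fails at once if the caddy is tipped more than 0.6 rad (angle between caddy's own z axis and vertical above 0.6 rad).
It fails at once if the can, jar or wrench is moved more than 30 mm (distance of any of can, jar, wrench from where it was at the start of the episode above 0.03 m).
It also fails if it takes over 48 s, if anything falls off the work surface, if the arm or the gripper's body presses on something with over 40 N, if the wrist force passes 120 N, or if a joint passes its speed limit or range.

## Working session

There is one attempt and no reset: what is moved stays moved. The work goes in short steps, Python scripts to look and compute and a tool call to move; the robot and the scene stay as the last step left them, time stands still between calls to the robot, and variables do not carry over. Pictures are saved under pics/ and viewed, and the job is handed in when it is done.

Besides the shell and the picture viewer there is one more tool, called after "Request:" as name(argument=value, ...) on one line, values as JSON. send_rows: Moves the arm, as the interface text tells. Its arguments: {"type":"object","properties":{"moves":{"type":"array"},"hand":{"type":"number"},"newtons":{"type":"number"}},"required":["moves"]}

```bash
mkdir -p pics; cat > h.py <<'E'
import numpy as np, cv2
from bench import r
from scipy.spatial.transform import Rotation as R
def grab(n,fn):
    f=r.grab_frame(n); cv2.imwrite('pics/'+fn+'.png',f['img'][:,:,::-1]); np.savez('pics/'+fn+'.npz',**{k:np.array(f[k]) for k in('img','mtx','world_to_cam')}); return f
def ray(f,u,v):
    K=np.array(f['mtx']);T=np.array(f['world_to_cam'])
    d=np.linalg.inv(K)@[u,v,1]; d=np.array([d[0],-d[1],-d[2]])
    Rm=T[:3,:3]; c=-Rm.T@T[:3,3]; return c,Rm.T@d
def atz(f,u,v,z):
    c,d=ray(f,u,v); return c+d*(z-c[2])/d[2]
def proj(f,p):
    T=np.array(f['world_to_cam']);q=T[:3,:3]@p+T[:3,3]; q=np.array(f['mtx'])@[q[0],-q[1],-q[2]]; return q[:2]/q[2]
def load(fn): return dict(np.load('pics/'+fn+'.npz'))
def tri(fa,a,fb,b):
    A=np.zeros((3,3));y=np.zeros(3)
    for f,p in((fa,a),(fb,b)):
        c,d=ray(f,*p);d/=np.linalg.norm(d);P=np.eye(3)-np.outer(d,d);A+=P;y+=P@c
    return np.linalg.solve(A,y)
E
python3 - <<'E'
from h import *
np.set_printoptions(precision=4,suppress=True)
for n in('side','top'):
    f=grab(n,n+'0'); print(f.keys(),f['mtx'],f['world_to_cam'])
    print(ray(f,256,192))
o=r.get_obs(); print(o, r.grasp_offset)
print(R.from_rotvec(o['orientation']).as_matrix())
E
```

```text
dict_keys(['img', 'mtx', 'world_to_cam']) [[396.338    0.     252.2982]
 [  0.     396.338  196.2478]
 [  0.       0.       1.    ]] [[ 0.9158 -0.4014 -0.0119 -0.5844]
 [ 0.2398  0.5228  0.8181 -0.2454]
 [-0.3222 -0.7521  0.575  -1.2782]
 [ 0.      0.      0.      1.    ]]
(array([ 0.1823, -1.0676,  0.9287]), array([ 0.3333,  0.7539, -0.5663]))
dict_keys(['img', 'mtx', 'world_to_cam']) [[409.2998   0.     258.7464]
 [  0.     409.2998 188.8549]
 [  0.       0.       1.    ]] [[ 0.0043 -0.9997 -0.0253 -0.0652]
 [ 0.9918  0.001   0.1278 -0.6206]
 [-0.1278 -0.0256  0.9915 -1.3769]
 [ 0.      0.      0.      1.    ]]
(array([ 0.4399, -0.0998,  1.4429]), array([ 0.1201,  0.0323, -0.9923]))
{'clock': 0.1, 'joints': array([-1.2671,  0.4777,  0.0224,  1.5564, -0.0115,  1.1093, -0.0831]), 'qvel': array([ 0.    , -0.0022, -0.0005, -0.0024,  0.0005,  0.0013,  0.001 ]), 'tau': array([  0.0043, -59.7761,   1.6135, -28.1955,   0.0128,   0.005 ,
        -0.    ]), 'tcp_pos': array([0.27  , 0.6181, 0.2304]), 'orientation': array([-0.6422, -3.075 ,  0.0026]), 'contact_force': array([ 0.5169, -0.4257, -0.5711]), 'moment': array([0.0028, 0.0502, 0.0261]), 'grip_width': 0.08524991195586178} 0.0187
[[-0.9164  0.4003 -0.0005]
 [ 0.4003  0.9164 -0.0016]
 [-0.0001 -0.0017 -1.    ]]
```

View pics/side0.png

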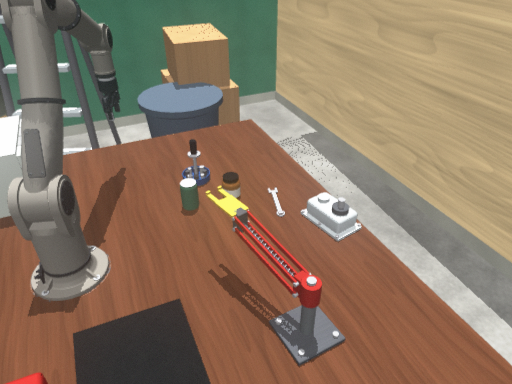

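View pics/top0.png

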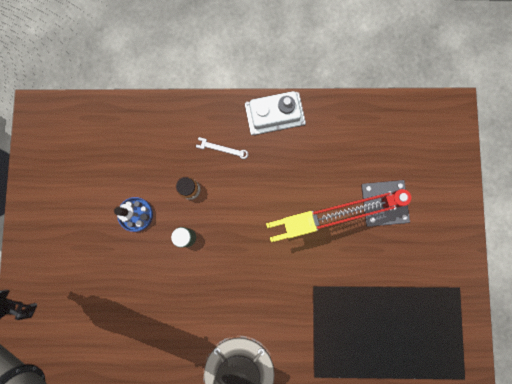

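```bash
python3 - <<'E'
from h import *
def crop(n,x,y,w,h,s,out):
    im=cv2.imread(f'pics/{n}.png')[y:y+h,x:x+w]; im=cv2.resize(im,None,fx=s,fy=s,interpolation=cv2.INTER_CUBIC)
    for i in range(0,w,10): cv2.putText(im,str(x+i),(i*s,8),0,.3,(255,255,255),1); cv2.line(im,(i*s,10),(i*s,14),(255,255,255),1)
    for i in range(0,h,10): cv2.putText(im,str(y+i),(0,i*s+4),0,.3,(255,255,255),1)
    cv2.imwrite(f'pics/{out}.png',im)
crop('side0',170,130,85,95,6,'c1')
crop('top0',105,165,110,90,7,'c2')
crop('top0',255,180,160,60,5,'c3')
E
```

```text
(no output)
```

View pics/c1.png

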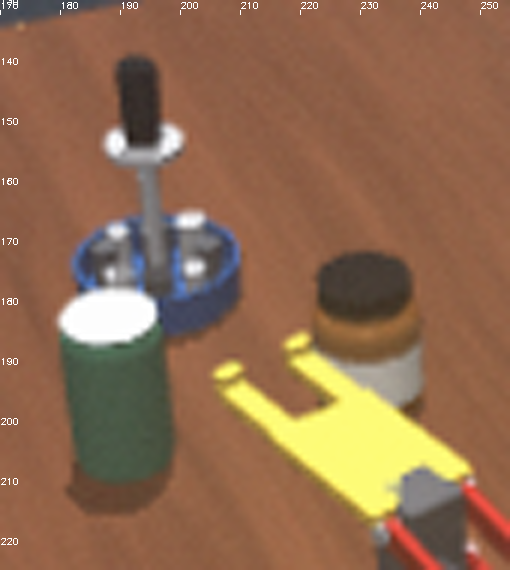

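View pics/c2.png

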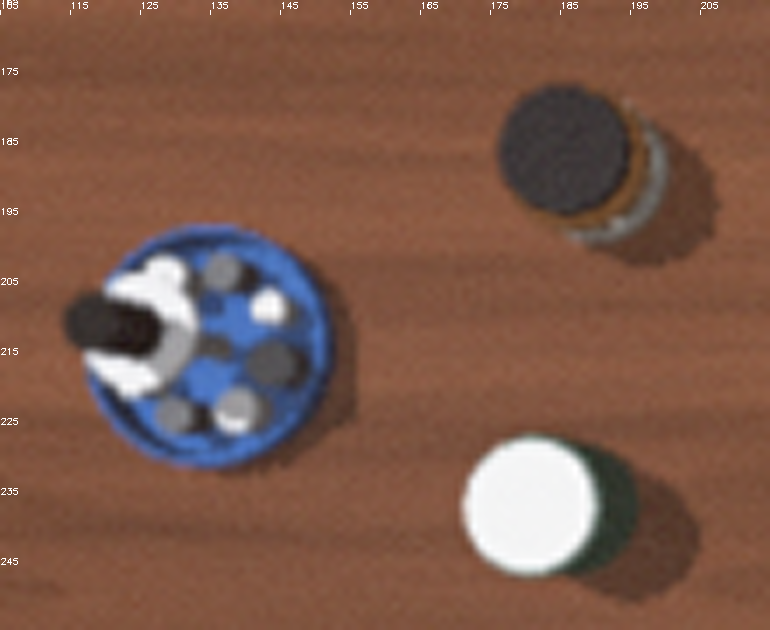

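View pics/c3.png

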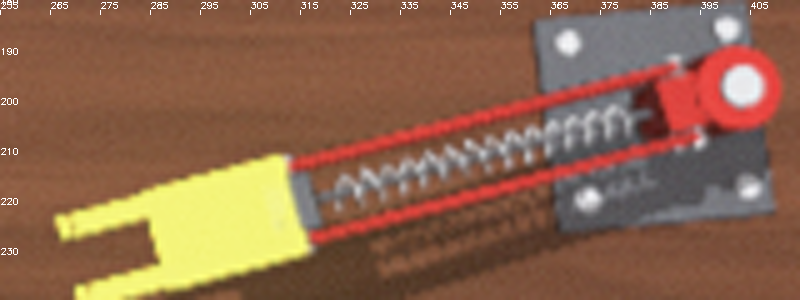

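```bash
python3 - <<'E'
from h import *
np.set_printoptions(precision=4,suppress=True)
t=load('top0');s=load('side0')
print('grip',atz(t,118.6,210.7,.186),atz(s,192.8,140.3,.186),tri(t,(118.6,210.7),s,(192.8,140.3)))
print('collar',atz(t,125,212.6,.126),atz(s,194,153.8,.126)); print('tray',atz(t,134.9,214.4,.032))
for a,b in (((268,225.6),(208,192)),((271.4,238.6),(219.7,187))):
  print('tip',atz(t,*a,.254),atz(s,*b,.254))
print('tipL/R tri', tri(t,(268,225.6),s,(219.7,187)),tri(t,(271.4,238.6),s,(208,192)))
print('closed',atz(t,286.1,228.3,.246), 'post',atz(t,403.6,197.2,.22))
print('can',atz(t,180.9,237.3,.11),'jar',atz(t,185.7,186.4,.1),'wr',atz(t,200,144,0),atz(t,245,155,0))
E
```

```text
grip [0.5331 0.3674 0.186 ] [0.5369 0.3703 0.186 ] [0.5343 0.3661 0.1884]
collar [0.5314 0.3684 0.126 ] [0.5346 0.3657 0.126 ]
tray [0.5318 0.3668 0.032 ]
tip [ 0.4859 -0.0963  0.254 ] [ 0.4479 -0.109   0.254 ]
tip [ 0.4486 -0.1062  0.254 ] [ 0.4892 -0.0982  0.254 ]
tipL/R tri [ 0.4877 -0.0968  0.2534] [ 0.4486 -0.1062  0.252 ]
closed [ 0.4786 -0.1489  0.246 ] post [ 0.5729 -0.4999  0.22  ]
can [0.4526 0.1871 0.11  ] jar [0.6209 0.178  0.1   ] wr [0.7893 0.1509 0.    ] [ 0.7486 -0.0125  0.    ]
```

```bash
cat >> h.py <<'E'
def go(x,y,z):
    o=r.get_obs();M=R.from_rotvec(o['orientation']).as_matrix()
    print('tcp',o['tcp_pos'].round(4),'tool mm',(M.T@(np.array([x,y,z])-o['tcp_pos'])*1000).round(1),'F',o['contact_force'].round(2),'M',o['moment'].round(2),'w',round(o['grip_width'],4),'t',o['clock'])
E
python3 -c "
from h import *
go(.533,.367,.231)"
```

```text
tcp [0.27   0.6181 0.2304] tool mm [-3.415e+02 -1.248e+02 -3.000e-01] F [ 0.52 -0.43 -0.57] M [0.   0.05 0.03] w 0.0852 t 0.1
```

Request:
send_rows(moves=[-49,-18,0,0,-98,-36,0,0,-146,-54,0,0,-195,-71,0,0,-244,-89,0,0,-293,-107,0,0,-342,-125,0,0,-342,-125,0,0], hand=0)

```text
clock: 1.1
tcp_pos: [0.5375, 0.3615, 0.231]
orientation: [0.656, 3.07, -0.004]
contact_force: [0.1, -0.2, -0.1]
grip_width: 0.0854
```

```bash
python3 -c "
from h import *
go(.533,.367,.137)
grab('side','side1')"
```

```text
tcp [0.5375 0.3615 0.231 ] tool mm [ 6.6  3.4 93.9] F [ 0.09 -0.2  -0.14] M [0.05 0.04 0.01] w 0.0854 t 1.1
```

View pics/side1.png

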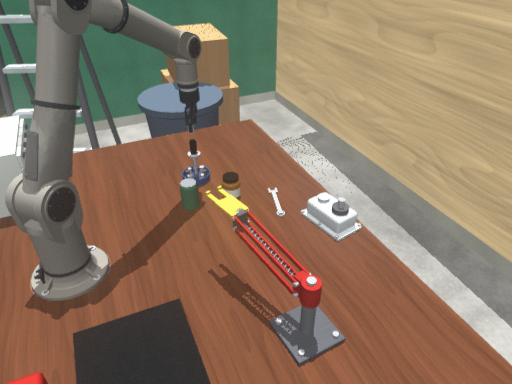

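Request:
send_rows(moves=[0,0,0,0])

```text
clock: 1.27
tcp_pos: [0.5323, 0.3684, 0.2309]
orientation: [-0.639, -3.075, -0.0]
contact_force: [-0.5, -1.0, -0.4]
grip_width: 0.0853
```

```bash
python3 -c "
from h import *
go(.533,.367,.137)"
```

```text
tcp [0.5323 0.3684 0.2309] tool mm [-1.3 -1.  93.9] F [-0.45 -1.05 -0.42] M [0.04 0.01 0.  ] w 0.0853 t 1.275
```

Request:
send_rows(moves=[-1,0,20,0,-1,0,45,0,-1,0,70,0,-1,0,87,0,-1,0,94,0,-1,0,94,0])

```text
clock: 2.02
tcp_pos: [0.5342, 0.3672, 0.1373]
orientation: [-0.641, -3.075, 0.0]
contact_force: [-0.3, -0.4, -0.8]
grip_width: 0.0857
```

```bash
python3 -c "
from h import *
go(.533,.367,.137)
grab('side','side2');grab('top','top2')
go(.533,.367,.137)
a=cv2.imread('pics/side2.png')[100:220,140:260];b=cv2.imread('pics/top2.png')[160:260,85:205]
cv2.imwrite('pics/c4.png',np.hstack([cv2.resize(a,(400,400)),cv2.resize(b,(400,333))]  if 0 else [cv2.resize(a,(400,400)),cv2.resize(b,(400,400))]))"
```

```text
tcp [0.5342 0.3672 0.1373] tool mm [ 1.1 -0.6  0.3] F [-0.27 -0.38 -0.8 ] M [-0.02  0.03 -0.02] w 0.0857 t 2.025
tcp [0.5349 0.3672 0.1382] tool mm [ 1.6 -1.   1.2] F [ 0.53  0.41 -0.64] M [-0.01 -0.01  0.03] w 0.0854 t 2.125
```

View pics/c4.png

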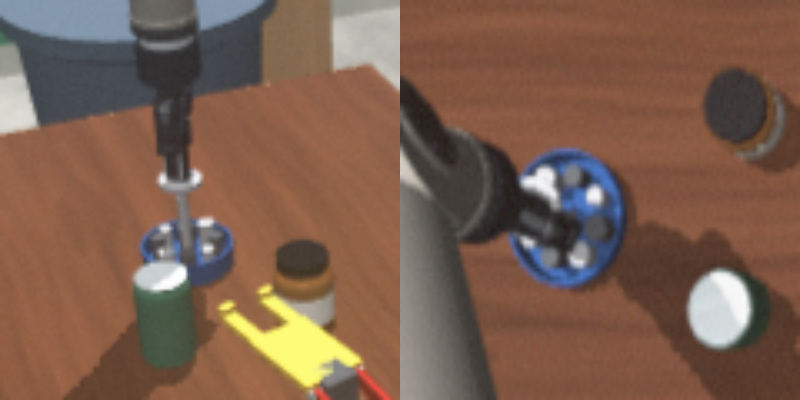

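The gripper is around the grip, centred over the collar (side crop at about (180,165)). Nothing has been displaced. Closing now.

Request:
send_rows(moves=[0,0,0,0,0,0,0,0,0,0,0,0,0,0,0,0,0,0,0,0,0,0,0,0], hand=1, newtons=60)

```text
clock: 2.88
tcp_pos: [0.5348, 0.3674, 0.1377]
orientation: [0.642, 3.075, 0.002]
contact_force: [1.6, 3.5, 1.6]
grip_width: 0.0266
```

```bash
python3 -c "
from h import *
go(.533,.367,.137)"
```

```text
tcp [0.5348 0.3674 0.1377] tool mm [ 1.5 -1.1  0.7] F [1.59 3.46 1.62] M [ 0.57 -0.33  0.01] w 0.0266 t 2.875
```

Request:
send_rows(moves=[0,0,-10,0,0,0,-30,0,0,0,-55,0,0,0,-85,0,0,0,-115,0,0,0,-145,0,0,0,-165,0,0,0,-165,0])

```text
clock: 3.88
tcp_pos: [0.5352, 0.3667, 0.3048]
orientation: [0.643, 3.073, 0.004]
contact_force: [0.8, 0.6, -5.7]
grip_width: 0.0268
```

Request:
send_rows(moves=[0,0,0,0,0,0,0,0])

```text
clock: 4.12
tcp_pos: [0.5338, 0.3662, 0.3009]
orientation: [-0.642, -3.074, 0.003]
contact_force: [-0.3, -0.4, -5.2]
grip_width: 0.0266
```

```bash
python3 -c "
from h import *
go(.450,-.030,.302)
grab('side','side3')
go(.450,-.030,.302)"
```

```text
tcp [0.5338 0.3662 0.3009] tool mm [-8.180e+01 -3.966e+02 -3.000e-01] F [-0.26 -0.38 -5.23] M [-0.03  0.06 -0.03] w 0.0266 t 4.125
tcp [0.5339 0.3663 0.301 ] tool mm [-8.170e+01 -3.968e+02 -2.000e-01] F [-0.47 -0.38 -5.67] M [ 0.01 -0.   -0.01] w 0.0267 t 4.175
```

View pics/side3.png

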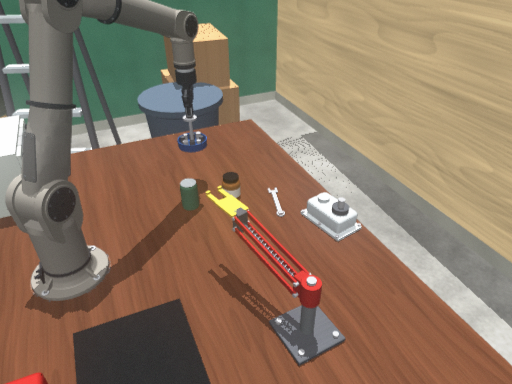

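Request:
send_rows(moves=[-5,-24,0,0,-16,-73,0,0,-29,-130,0,0,-42,-190,0,0,-55,-248,0,0,-67,-305,0,0,-78,-355,0,0,-86,-390,0,0])

```text
clock: 5.18
tcp_pos: [0.4561, -0.0278, 0.3021]
orientation: [-0.646, -3.074, 0.0]
contact_force: [0.8, 1.6, -5.4]
grip_width: 0.0268
```

Request:
send_rows(moves=[-3,-12,0,0,-4,-17,0,0,-4,-17,0,0,-4,-17,0,0])

```text
clock: 5.68
tcp_pos: [0.4543, -0.041, 0.3022]
orientation: [-0.639, -3.076, -0.0]
contact_force: [-0.1, 0.9, -6.1]
grip_width: 0.0267
```

```bash
python3 -c "
from h import *
go(.453,-.043,.302)
grab('side','side4');grab('top','top4')
go(.453,-.043,.302)
a=cv2.imread('pics/side4.png')[100:250,150:300];b=cv2.imread('pics/top4.png')[160:260,220:320]
cv2.imwrite('pics/c5.png',np.hstack([cv2.resize(a,(400,400)),cv2.resize(b,(400,400))]))"
```

```text
tcp [ 0.4543 -0.041   0.3022] tool mm [ 0.4 -2.3  0.2] F [-0.1   0.91 -6.12] M [ 0.03  0.01 -0.03] w 0.0267 t 5.675
tcp [ 0.4542 -0.0413  0.3022] tool mm [ 0.5 -2.   0.2] F [ 0.39  0.52 -4.99] M [0.   0.05 0.01] w 0.0266 t 5.775
```

View pics/c5.png

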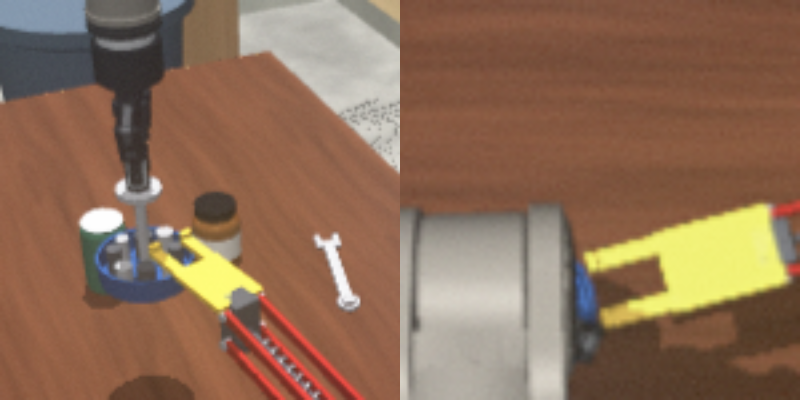

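```bash
python3 -c "
from h import *
s=load('side4')
a=s['img'][145:215,175:275,::-1]
cv2.imwrite('pics/c6.png',cv2.resize(a,None,fx=8,fy=8,interpolation=cv2.INTER_CUBIC))
for z in (.283,.29,.291):print(proj(s,np.array([.4542,-.0413,z])))
print('seat',proj(s,np.array([.476,-.135,.246])))
go(.476,-.135,.302)
go(.453,-.043,.302)
"
```

```text
[202.3031046 172.6014115]
[202.11216467 170.67362059]
[202.0847852  170.39718867]
seat [219.87603009 196.44737171]
tcp [ 0.4542 -0.0413  0.3022] tool mm [-57.3 -77.2   0.2] F [ 0.39  0.52 -4.99] M [0.   0.05 0.01] w 0.0266 t 5.775
tcp [ 0.4542 -0.0413  0.3022] tool mm [ 0.5 -2.   0.2] F [ 0.39  0.52 -4.99] M [0.   0.05 0.01] w 0.0266 t 5.775
```

View pics/c6.png

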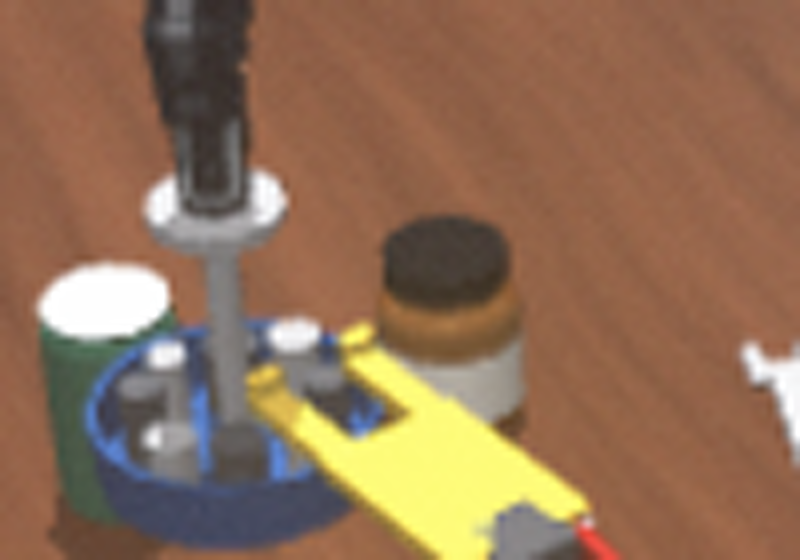

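Request:
send_rows(moves=[-5,-7,3,0,-14,-19,7,0,-24,-32,11,0,-34,-46,14,0,-44,-59,14,0,-52,-70,14,0,-57,-77,14,0,-57,-77,14,0])

```text
clock: 6.78
tcp_pos: [0.4754, -0.1362, 0.2882]
orientation: [-0.644, -3.075, 0.0]
contact_force: [0.1, -0.5, -6.3]
grip_width: 0.0269
```

```bash
python3 -c "
from h import *
go(.476,-.135,.288)
s=grab('side','side5');grab('top','top5')
go(.476,-.135,.288)
a=s['img'][150:220,180:280,::-1]
cv2.imwrite('pics/c7.png',cv2.resize(a,None,fx=8,fy=8,interpolation=cv2.INTER_CUBIC))
"
```

```text
tcp [ 0.4754 -0.1362  0.2882] tool mm [-0.   1.3  0.2] F [ 0.1  -0.55 -6.26] M [0.04 0.04 0.01] w 0.0269 t 6.775
tcp [ 0.4754 -0.1351  0.2882] tool mm [-0.5  0.3  0.2] F [ 0.45  0.93 -5.47] M [-0.01 -0.01 -0.02] w 0.0264 t 6.875
```

View pics/c7.png

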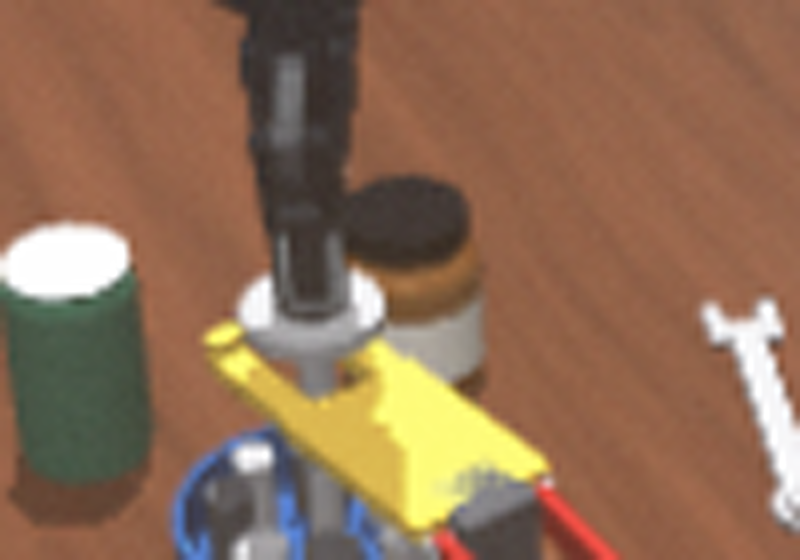

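View pics/top5.png

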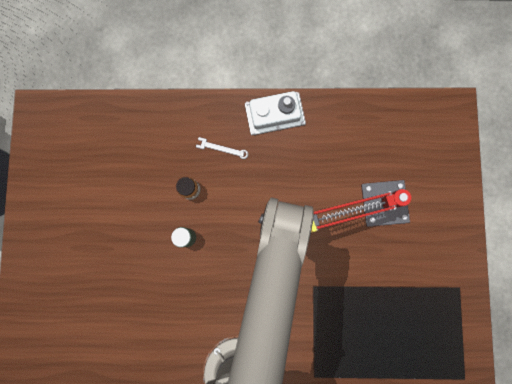

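Request:
send_rows(moves=[0,0,6,0,0,0,12,0,0,0,16,0,0,0,20,0,0,0,24,0,0,0,28,0,0,0,32,0,0,0,36,0])

```text
clock: 7.88
tcp_pos: [0.4755, -0.1355, 0.2522]
orientation: [0.642, 3.075, 0.0]
contact_force: [-0.3, 2.1, -3.4]
grip_width: 0.0266
```

```bash
python3 -c "
from h import *
go(.476,-.135,.252)
s=grab('side','side6')
go(.476,-.135,.252)
a=s['img'][150:220,180:280,::-1]
cv2.imwrite('pics/c8.png',cv2.resize(a,None,fx=8,fy=8,interpolation=cv2.INTER_CUBIC))
"
```

```text
tcp [ 0.4755 -0.1355  0.2522] tool mm [-0.2  0.6  0.2] F [-0.25  2.06 -3.39] M [ 0.15  0.07 -0.03] w 0.0266 t 7.875
tcp [ 0.4753 -0.1355  0.2516] tool mm [-0.5  0.7 -0.4] F [ 0.33 -0.23 -5.16] M [ 0.03 -0.02  0.02] w 0.0263 t 7.925
```

View pics/c8.png

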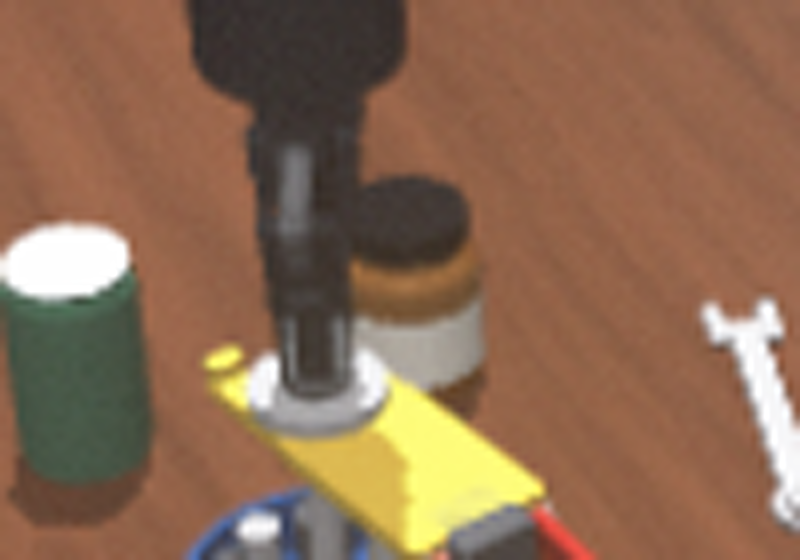

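Request:
send_rows(moves=[0,0,3,0,0,0,7,0,0,0,11,0,0,0,15,0,0,0,19,0,0,0,23,0,0,0,27,0,0,0,30,0])

```text
clock: 8.93
tcp_pos: [0.4755, -0.1355, 0.2221]
orientation: [-0.642, -3.075, -0.0]
contact_force: [-0.7, 2.6, -1.4]
grip_width: 0.0266
```

```bash
python3 -c "
from h import *
go(.476,-.135,.252)
s=grab('side','side7')
go(.476,-.135,.252)
a=s['img'][160:230,180:280,::-1]
cv2.imwrite('pics/c9.png',cv2.resize(a,None,fx=8,fy=8,interpolation=cv2.INTER_CUBIC))
"
```

```text
tcp [ 0.4755 -0.1355  0.2221] tool mm [ -0.3   0.7 -29.9] F [-0.65  2.58 -1.44] M [ 0.54  0.18 -0.02] w 0.0266 t 8.925
tcp [ 0.4753 -0.1355  0.2218] tool mm [ -0.4   0.8 -30.2] F [-0.44  2.92 -1.78] M [ 0.36  0.09 -0.  ] w 0.0266 t 8.975
```

View pics/c9.png

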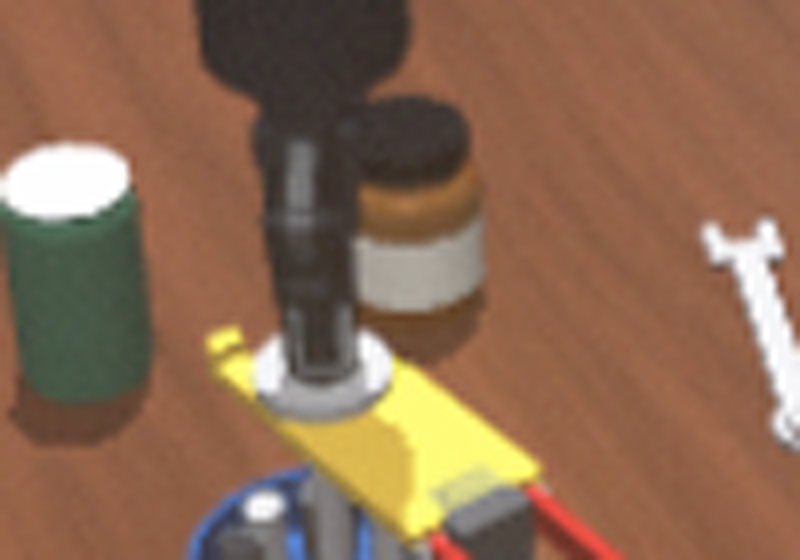

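```bash
python3 -c "
from h import *
s=load('side7');s0=load('side0');d=np.array([-.245,.97,0])
zs=.2218+.0187+.1563-.137-.0187-.0
print(zs)
# collar underside = tcp - .137 +.118
zc=.2218-.019; print('collar z',zc)
for v in (202,202.5,203):
  p=atz(s,208.1,v,zc+.008); p0=atz(s0,208,192,.254); print(p,p-p0,(p-p0)@d)
print(proj(s,np.array([.4753,-.1355,zc+.008])), (322/8+180,370/8+160))
"
```

```text
0.24109999999999998
collar z 0.2028
[ 0.44780208 -0.09987933  0.2108    ] [-9.19116240e-05  9.11669062e-03 -4.32000000e-02] 0.008865708250445086
[ 0.44696473 -0.10238905  0.2108    ] [-0.00092926  0.00660697 -0.0432    ] 0.0066364276046317955
[ 0.44613032 -0.10488996  0.2108    ] [-0.00176367  0.00410606 -0.0432    ] 0.004414977550405408
[220.39589522 206.0313069 ] (220.25, 206.25)
```

Request:
send_rows(moves=[1,1,1,0,2,2.5,3,0,3,4,6,0,4,5,9,0,4.5,6,12,0,4.5,6,14,0,4.5,6,14,0,4.5,6,14,0])

```text
clock: 9.98
tcp_pos: [0.4737, -0.1283, 0.2083]
orientation: [-0.642, -3.075, -0.0]
contact_force: [0.5, -2.5, -0.8]
grip_width: 0.0269
```

```bash
python3 -c "
from h import *
go(.476,-.135,.252)
s=grab('side','side8')
go(.476,-.135,.252)
a=s['img'][160:230,180:280,::-1]
cv2.imwrite('pics/c10.png',cv2.resize(a,None,fx=8,fy=8,interpolation=cv2.INTER_CUBIC))
"
```

```text
tcp [ 0.4737 -0.1283  0.2083] tool mm [ -4.7  -5.2 -43.7] F [ 0.51 -2.55 -0.85] M [-0.72 -0.09  0.02] w 0.0269 t 9.975
tcp [ 0.4738 -0.1283  0.2084] tool mm [ -4.7  -5.2 -43.6] F [ 0.21 -2.44 -0.46] M [-0.76 -0.18  0.04] w 0.0265 t 10.025
```

View pics/c10.png

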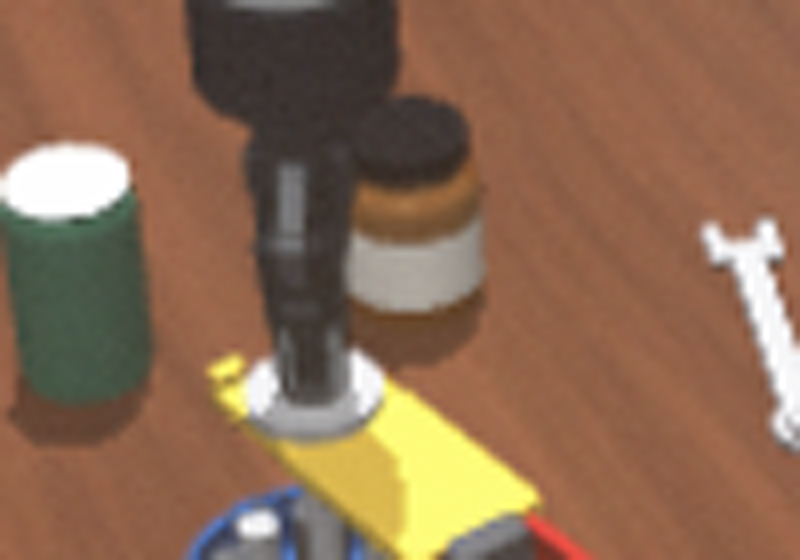

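Request:
send_rows(moves=[-0.5,-0.8,1,0,-1,-1.5,2,0,-1,-1.5,3,0,-1,-1.5,3,0])

```text
clock: 10.52
tcp_pos: [0.4737, -0.1294, 0.205]
orientation: [-0.641, -3.074, -0.001]
contact_force: [-1.1, 2.8, -0.1]
grip_width: 0.0267
```

```bash
cat > avg.py <<'E'
from h import *
go(0,0,0)
F=[];P=[]
for i in range(10):
    r.grab_frame('side');o=r.get_obs();F.append(np.r_[o['contact_force'],o['moment']]);P.append(o['tcp_pos'])
print(np.mean(F,0).round(2),np.std(F,0).round(2),np.mean(P,0).round(4),np.array(F)[:,2].round(2))
E
python3 avg.py
```

```text
tcp [ 0.4737 -0.1294  0.205 ] tool mm [485.7 -70.8 205.6] F [-1.09  2.82 -0.13] M [0.69 0.23 0.  ] w 0.0267 t 10.525
[-1.18  3.09 -0.5   0.68  0.25 -0.03] [0.31 0.46 0.39 0.04 0.02 0.03] [ 0.4739 -0.13    0.2052] [-0.3  -0.61 -0.38 -0.82 -0.81  0.24 -1.28 -0.23 -0.43 -0.4 ]
```

Request:
send_rows(moves=[0.3,0.4,0,0,0.6,0.8,0,0,0.6,0.8,0,0])

```text
clock: 11.4
tcp_pos: [0.4741, -0.1299, 0.2055]
orientation: [0.643, 3.074, -0.001]
contact_force: [0.2, -0.9, -0.5]
grip_width: 0.0269
```

```bash
python3 avg.py; python3 - <<'E'
from h import *
s=grab('side','side9')
a=s['img'][160:230,180:280,::-1]
cv2.imwrite('pics/c11.png',cv2.resize(a,None,fx=8,fy=8,interpolation=cv2.INTER_CUBIC))
E
```

```text
tcp [ 0.4741 -0.1299  0.2055] tool mm [486.6 -70.9 205. ] F [ 0.18 -0.87 -0.53] M [-0.32  0.08  0.03] w 0.0269 t 11.4
[ 0.25 -2.35 -0.4  -0.73 -0.06  0.01] [0.58 1.09 0.41 0.2  0.08 0.03] [ 0.4741 -0.1298  0.2055] [-0.39 -1.16 -0.16 -0.85  0.11 -0.78 -0.19 -0.63 -0.07  0.13]
```

View pics/c11.png

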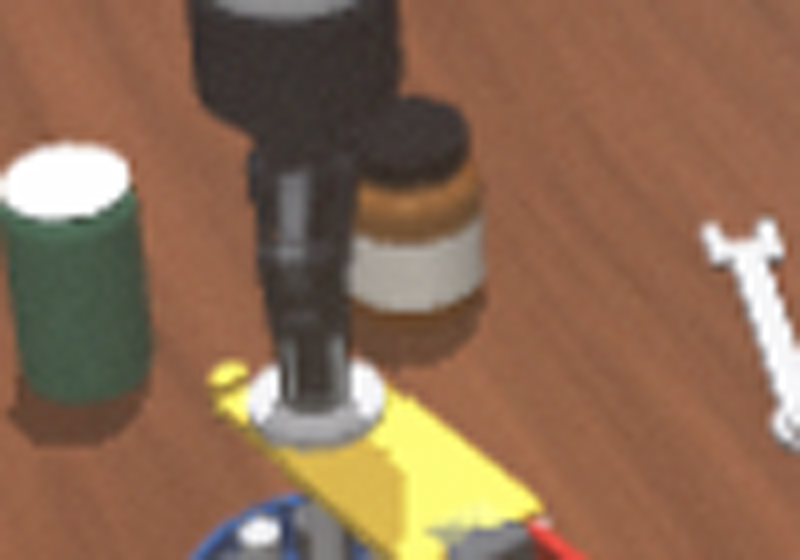

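Request:
send_rows(moves=[-0.3,-0.3,0,0,-0.3,-0.3,0,0], newtons=20)

```text
clock: 12.2
tcp_pos: [0.474, -0.1295, 0.2053]
orientation: [0.642, 3.075, -0.0]
contact_force: [0.6, -3.1, 0.2]
grip_width: 0.0268
```

```bash
python3 avg.py; python3 avg.py
```

```text
tcp [ 0.474  -0.1295  0.2053] tool mm [486.2 -71.  205.3] F [ 0.62 -3.11  0.19] M [-0.88 -0.16  0.05] w 0.0268 t 12.2
[ 0.92 -3.18 -0.68 -0.86 -0.17  0.05] [0.5  0.53 0.41 0.03 0.03 0.01] [ 0.474  -0.1295  0.2053] [-0.96 -0.01 -0.89 -0.58  0.07 -0.84 -0.9  -0.67 -0.63 -1.38]
tcp [ 0.474  -0.1296  0.2053] tool mm [486.3 -71.  205.3] F [ 0.42 -3.15 -1.38] M [-0.9  -0.17  0.04] w 0.0269 t 12.7
[ 0.9  -2.94 -0.33 -0.88 -0.21  0.05] [0.51 0.45 0.25 0.03 0.03 0.03] [ 0.474  -0.1295  0.2053] [-0.15 -0.14 -0.91 -0.51 -0.3  -0.47 -0.22 -0.47  0.01 -0.12]
```

Request:
send_rows(moves=[-0.3,-0.4,0,0,-0.6,-0.8,0,0,-0.6,-0.8,0,0,-0.6,-0.8,0,0])

```text
clock: 13.7
tcp_pos: [0.4739, -0.1298, 0.2051]
orientation: [-0.641, -3.074, -0.001]
contact_force: [0.1, 1.5, -0.7]
grip_width: 0.0267
```

```bash
python3 avg.py; python3 avg.py
```

```text
tcp [ 0.4739 -0.1298  0.2051] tool mm [486.1 -70.7 205.6] F [ 0.13  1.48 -0.66] M [ 0.27  0.06 -0.04] w 0.0267 t 13.7
[-0.53  2.97 -0.89  0.6   0.15 -0.03] [0.28 0.6  0.59 0.12 0.06 0.05] [ 0.474  -0.1299  0.2051] [-1.88 -0.65 -0.68 -0.7  -1.16 -0.23  0.15 -1.65 -1.35 -0.78]
tcp [ 0.474  -0.1303  0.2052] tool mm [486.4 -70.3 205.4] F [-0.71  3.6  -0.78] M [0.64 0.27 0.02] w 0.0266 t 14.2
[-0.78  3.36 -0.73  0.67  0.22 -0.02] [0.38 0.33 0.41 0.02 0.04 0.04] [ 0.4741 -0.1305  0.2053] [-1.02 -1.39 -0.67 -0.79 -0.25 -0.61 -0.79  0.14 -0.82 -1.05]
```

Request:
send_rows(moves=[0.2,0.2,0.7,0,0.3,0.4,1.5,0,0.3,0.4,1.5,0,0.3,0.4,1.5,0])

```text
clock: 15.2
tcp_pos: [0.4742, -0.1304, 0.2039]
orientation: [0.643, 3.075, -0.001]
contact_force: [-0.6, -0.2, -0.3]
grip_width: 0.0267
```

```bash
python3 avg.py; python3 avg.py
```

```text
tcp [ 0.4742 -0.1304  0.2039] tool mm [486.8 -70.3 203.7] F [-0.63 -0.24 -0.28] M [ 0.04  0.13 -0.03] w 0.0267 t 15.2
[-0.1  -0.05 -0.43 -0.21  0.08  0.01] [0.35 0.97 0.21 0.13 0.05 0.03] [ 0.4742 -0.1304  0.2039] [-0.8  -0.44 -0.26  0.01 -0.39 -0.57 -0.42 -0.56 -0.56 -0.32]
tcp [ 0.4742 -0.1303  0.2039] tool mm [486.8 -70.4 203.6] F [-0.01 -1.04 -0.32] M [-0.41  0.01 -0.  ] w 0.027 t 15.7
[ 0.35 -1.66 -0.6  -0.58 -0.    0.01] [0.4  0.43 0.41 0.1  0.04 0.04] [ 0.4742 -0.1303  0.2039] [ 0.15 -0.6  -0.97 -1.11 -0.97 -0.25 -0.3  -0.96 -0.12 -0.82]
```

Request:
send_rows(moves=[0,0,0,0,0,0,0,0,0,0,0,0,0,0,0,0], hand=0)

```text
clock: 16.7
tcp_pos: [0.4741, -0.1299, 0.2038]
orientation: [-0.642, -3.075, -0.0]
contact_force: [0.2, 0.1, 0.1]
grip_width: 0.0856
```

```bash
python3 - <<'E'
from h import *
go(0,0,0)
s=grab('side','side10')
a=s['img'][150:230,180:280,::-1]
s=grab('side','side11')
b=s['img'][150:230,180:280,::-1]
cv2.imwrite('pics/c12.png',cv2.resize(np.hstack([a,b]),None,fx=4,fy=4,interpolation=cv2.INTER_CUBIC))
go(0,0,0)
E
```

```text
tcp [ 0.4741 -0.1299  0.2038] tool mm [486.4 -70.8 203.8] F [0.17 0.1  0.06] M [-0.   -0.03 -0.06] w 0.0856 t 16.7
tcp [ 0.4741 -0.1299  0.2038] tool mm [486.4 -70.7 203.8] F [-0.1  -0.38 -0.22] M [-0.01  0.01  0.01] w 0.0856 t 16.8
```

View pics/c12.png

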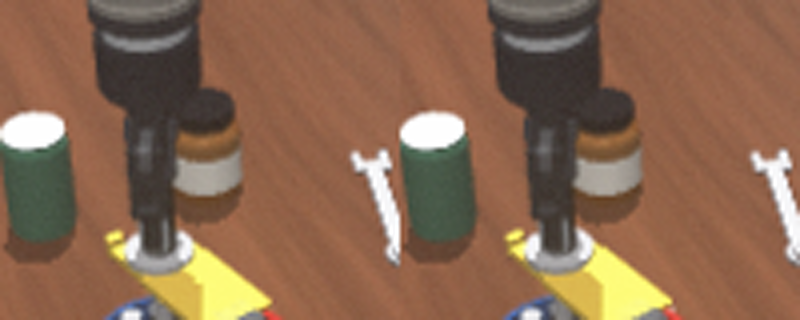

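Released, and the caddy stays still in the fork. Now retreating straight up.

Request:
send_rows(moves=[0,0,-5,0,0,0,-20,0,0,0,-45,0,0,0,-70,0,0,0,-95,0,0,0,-120,0,0,0,-140,0,0,0,-140,0])

```text
clock: 17.8
tcp_pos: [0.475, -0.1304, 0.346]
orientation: [0.642, 3.071, 0.001]
contact_force: [0.4, 0.5, -0.2]
grip_width: 0.0853
```

Request:
send_rows(moves=[0,0,0,0,0,0,0,0,0,0,0,0,0,0,0,0,0,0,0,0,0,0,0,0,0,0,0,0,0,0,0,0])

```text
clock: 18.8
tcp_pos: [0.4741, -0.13, 0.3438]
orientation: [0.642, 3.075, 0.0]
contact_force: [0.3, -0.0, 0.3]
grip_width: 0.0853
```

```bash
python3 - <<'E'
from h import *
s=grab('side','side12')
a=s['img'][150:230,180:280,::-1]
for i in range(5): s=grab('side','side13')
b=s['img'][150:230,180:280,::-1]
print(np.abs(a.astype(int)-b).max())
cv2.imwrite('pics/c13.png',cv2.resize(b,None,fx=7,fy=7,interpolation=cv2.INTER_CUBIC))
go(0,0,0)
E
```

```text
32
tcp [ 0.4741 -0.13    0.3438] tool mm [486.5 -70.6 343.8] F [ 0.17 -0.36  0.27] M [-0.01 -0.01  0.04] w 0.0857 t 19.1
```

View pics/c13.png

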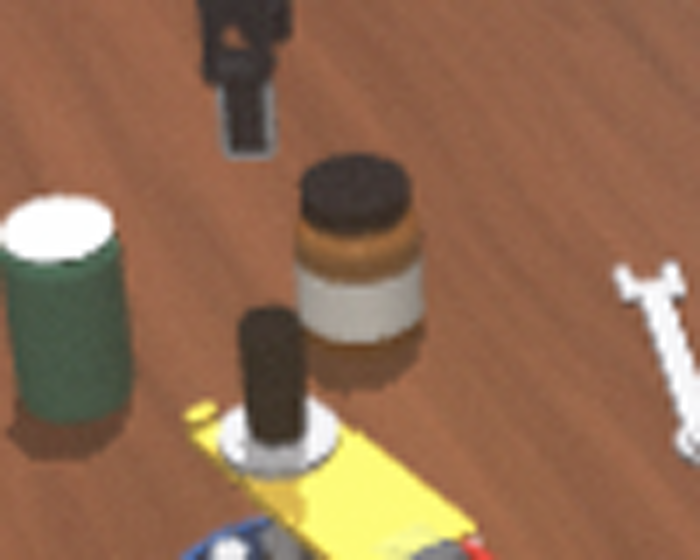

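View pics/side13.png

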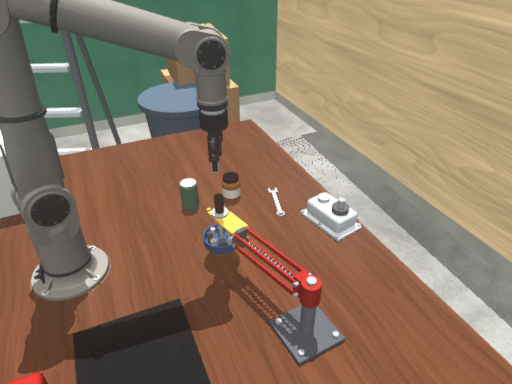

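```bash
python3 - <<'E'
from h import *
a=load('side12')['img'];b=load('side13')['img']
c=lambda x:cv2.cvtColor(x[185:255,200:250],cv2.COLOR_RGB2GRAY).astype(np.float64)
print(cv2.phaseCorrelate(c(a),c(b)))
s=load('side13')
for z in(.18,.19,.2):print(z,proj(s,np.array([.474,-.130,z])),proj(s,np.array([.474,-.130,z+.06])))
b0=load('side0')['img']
for n,(x,y,w,h) in dict(can=(178,178,24,34),jar=(220,170,24,22),wr=(264,184,24,34)).items():
  g=lambda x_:cv2.cvtColor(x_[y:y+h,x:x+w],cv2.COLOR_RGB2GRAY).astype(np.float64)
  print(n,cv2.phaseCorrelate(g(b0),g(b)))
r.hand_in()
E
```

```text
((0.020111788886186588, -0.01759424254119324), 1.0121445374356022)
0.18 [219.97451299 213.1560496 ] [218.80477751 197.36624702]
0.19 [219.78413688 210.5862368 ] [218.60322389 194.64555334]
0.2 [219.59196344 207.99216253] [218.39971194 191.89842503]
can ((0.14842985630900785, -0.1008348867247264), 1.0184802609636046)
jar ((-0.2660937976640021, -0.591396268860251), 0.7311698682524717)
wr ((0.013111043432187941, -0.052600448552400536), 1.0098829517575272)
the job is handed in; nothing more can be done
```

The blue caddy is hanging in the yellow fork, released and upright, and the job is handed in at about 19 s. I lifted it over the can and jar and slid the mast in between the prongs. I then lowered it with the arm to about 61 mm of sinking. I opened the gripper only once the vertical force was back near its empty-gripper value, then backed straight up.

**Last checks:**
- **Stillness:** two pictures a quarter second apart showed a shift of about 0.03 px. That image check is the only evidence that the arm's speed is within limits.
- **Seating:** the collar sits on the prongs behind the tips. The side view puts its top at about z = 0.18 m, against about 0.193 m from the arm's own reading at release. I handed in without resolving that difference of about 10 mm. Some of it may be a little extra sinking after release or pixel-reading error. Either value leaves the caddy about 55 to 67 mm clear of the bench.
- **Other objects:** the can and wrench shifted less than 0.2 px. The jar check read 0.6 px with a weak match, because the fork overlaps its view at the start. It looks unmoved in the picture.

While sinking, the fork moved about 7 mm outward, which built up a sideways force of around 3 N. I shifted the tool a few millimetres to follow it, and the last reading before release was about 1.7 N.

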